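# Open the graver box and lay its lid on the cutting mat

## Robot

A 6-joint arm with a two-finger parallel gripper is mounted at the origin on the work surface. World frame = base frame: x ahead of the robot, y to its left, z up, the work surface at z = 0. Lengths are in mm, angles in rad, forces in N, time in s.
With the tool pointing down it reaches from about 275 to 750 mm from the base axis. Payload 10.2 kg.
Tool frame: the origin (TCP) lies midway between the tips of the shut fingers; the grasp point (between the pads) lies grip_depth behind it (grip_depth is the distance from the TCP to the grasp point, in mm); z points along the fingers, y is the line along which they close (so a half turn about z gives the same grasp; the last joint's range is limited). The gripper opens to 85 mm and grips with 20 to 120 N. Pads are 22 mm wide; open, the fingers measure 114 mm over their backs; the gripper's body (76 mm by 85 mm) begins 54 mm behind the grasp point. The pads swing forward as they close: fully open they stand 13 mm farther back than shut.
Start: joints at [-1.514, 0.313, 1.498, -0, 1.331, -0.223], TCP at [144.973, -504.593, 209.694] pointing down, gripper open.
Joint ranges: [-2.94, 2.94], [-0.97, 2.17], [0.19, 2.56], [-1.23, 4.37], [0.02, 3.11], [-2.88, 2.88]. Speed limits (rad/s): [2.39, 2.39, 3.01, 3.14, 3.14, 3.14].

## Interface

Orientations are given as a unit quaternion [w, x, y, z].
In Python, from rig import * gives the robot as it stands.
- The arm moves only by the tool servo_tool, never from a script. Its argument "commands" is a list of rows, each a list of 3 entries, a list of its own where there are three numbers: the gripper command: -1 is fully open, 1 is shut, values between are in proportion, then the shift along the tool's x, y, z in m, then the turn, a rotation vector about the tool's x, y, z in units of 6 degrees (1.0 is 6 degrees). In form: [[grip, [dx, dy, dz], [ax, ay, az]], ...]. A call has 1 to 10 rows; each row shifts and turns the commanded pose from where the row before left it, along the tool's axes as they then stand; what a row does not reach is not made up. A row lasts 1/12 s, in which the tool goes at most 41.7 mm and 7.16 degrees, less where a joint would pass 70% of its speed; a pose out of reach is approached as far as the arm can. A call is refused whole if a number of a shift passes 0.0417 or a number of a turn 1, either way. A call with a gripper value outside its range is refused whole. The fingers move at their own pace and stop on an object; "squeeze" is the grip in N (left out, the last holds). Time passes only in rows, so rows that do not move let the fingers close. It gives the time, the measured TCP pose, the force, the opening and the grip force at its end, in the units of the state.
- sense(): the state, without advancing time (a new reading comes with each control period).
- capture(name): name is "scene" or "top" or "wrist"; returns a dict with "pixels" (400x640x3 uint8, red, green, blue), "z_map" (400x640 float32, mm along the optical axis (not along the pixel's ray), 0 where there is no reading), "fx", "fy", "cx", "cy" (pixels), "rvec" (rotation vector, rad) and "tvec" (3), from world to camera coordinates, as OpenCV has them; the wrist camera has in their place "T_tool_cam" (4x4, takes a point from camera to tool coordinates, whose origin is the TCP and whose axes are the flange's). Camera axes: x right, y down, z forward; pixel columns grow to the right and rows downward; lengths in mm; the calibration is good to about 2 mm. The wrist camera is an equidistant fisheye: a pixel r from the principal point sees the ray r / f radians off the axis. A picture is of the moment at which its call begins: read the wrist's pose just before it.
- finish_job(): hands the job in; it is judged then, once.
The state is a dict: "time_s": time; "joints": joint angles; "dq": joint speeds; "tau": joint torques, N m; "eef_pos": TCP position; "ee_rot": TCP orientation; "force": force on the tool from outside, world axes, zero at the start; "wrist_torque": the same for the moment, N m; "grip_width": opening from 0.0 (shut) to 1.0 (fully open); "grip_force": force on a finger pad.
Only numpy, scipy, OpenCV 4.12 (cv2) and the standard library are available. Lean on these libraries where they do the work, as an engineer would, in place of code of your own. Each camera call takes 0.05 s, during which the arm holds its last target. There are 200 camera calls.

## Task

Open the wooden graver box on the sloping stand: raise the low end of its sliding lid over the stop lip, draw the lid out down the slope along its grooves until it is clear of them, without forcing the wood. Then lay the lid gently and flat, handle up, in the middle of the green cutting mat and let go of it. Leave the jar, the steel block and the spool where they are.

Things in the scene. Friction and masses are not known exactly. Their poses are not given: they have to be found in the camera images.
- lid_grip (a point): Centre of the lid's handle: a dark wooden cross bar, 16 mm thick (lid x), 50 long (y), standing 26 up from the lid board's upper face, 60 from the board's middle towards its low end (-x). This point is 13 above the upper face. Axes are the lid's: x along it, up the slope at the start; y across; z out of its upper face, at the start 30 degrees from vertical, leaning to the low end.
- lid_mid (a point): Middle of the lid board: loose brown wood, 180 (x) x 90 (y) x 6 mm, about 90 g with its handle. Axes as lid_grip; this point is 60 mm in +x and 16 in -z from lid_grip. At the start the lid lies shut in the box, parallel to it, sloping 30 degrees down towards the right as the robot looks (-y, give or take 20 degrees).
- lid_toe (a point): Middle of the underside's edge at the lid's low end (nearest the handle): from lid_mid, -90 mm in x and -3 in z. Axes as lid_grip.
- lid_heel (a point): Middle of the underside's edge at the lid's high end: from lid_mid, +90 mm in x and -3 in z. Axes as lid_grip.
- tray: The pale plywood box, 200 (x) x 110 (y) x 53 (z) mm, fixed on a dark wooden stand. Origin: centre of its underside, 100 mm above the bench; x up the slope (30 degrees), y across, z square to the lid. The lid's underside lies on side ledges at z = 38 mm, between guides with 2 mm of play each side, a wall close behind its high end. The high end reaches 196 mm above the bench.
- lip (a point): Middle of the top of the stop lip, the box's low front wall (8 mm thick, 43 tall). It stands 5 mm above the ledges the lid lies on, just in front of the lid's low end. Axes as the box. When the lid is turned about its heel by 0.03 to 0.055 rad, its low end clears the lip and the lid can slide down the slope over it.
- caps (a point): On the box's middle line, level with the underside of the two groove caps and at their low ends (x = +20 mm of the box; they run up to its high end). The caps, 5 mm thick, overlap the lid's side edges by 6 mm with 4 mm of play above the lid, so it cannot be lifted straight out. Slid 70 mm down the slope it is clear of them; slid 95 mm its low end is still about 40 mm above the bench.
- mat: Green cutting mat with a pale grid, fixed flat on the bench, 260 (x) x 220 (y) x 3 mm. Origin at the centre of its underside, on the bench. It lies on one side of the bench's middle and the box on the other; they may be either way round.
- jar: Bystander: clear jar with a white cap, 52 mm diameter, 85 mm tall, standing loose. Origin at the centre of its underside.
- block: Bystander: loose steel block 60 x 60 x 50 mm. Origin at the centre of its underside.
- spool: Bystander: loose copper spool, 44 mm diameter, 40 mm tall, standing on end. Origin at the centre of its underside.
- lid: The lid once more; this origin lies at the centre of its underside (lid_mid minus 3 mm in z); same axes as lid_grip.
Things that resemble listed ones, but are neither listed nor needed, are in the scene too. Of the things that look like the lid, the middle-sized one is meant.

How it is judged:
By the outcome, as a careful person would: the job done as asked, in the order asked, and still so for the second after the job is handed in, with the robot touching nothing.
It also fails if it takes over 58 s, if anything falls off the work surface, if the arm or the gripper's body presses on something with over 40 N, if the wrist force passes 120 N, or if a joint passes its speed limit or range.

## Working session

There is one attempt and no reset: what is moved stays moved. The work goes in short steps, Python scripts to look and compute and a tool call to move; the robot and the scene stay as the last step left them, time stands still between calls to the robot, and variables do not carry over. Pictures are saved under pics/ and viewed, at most 10 in all, crops included, and the job is handed in when it is done.

Besides the shell and the picture viewer there is one more tool, called after "Request:" as name(argument=value, ...) on one line, values as JSON. servo_tool: Moves the arm, as the interface text tells. Its arguments: {"type":"object","properties":{"commands":{"type":"array"},"squeeze":{"type":"number"}},"required":["commands"]}

```bash
mkdir -p pics; ls
cat > h.py <<'E'
from rig import *
import numpy as np, cv2
from scipy.spatial.transform import Rotation as R
def cloud(c):
    z=c["z_map"].astype(float); v,u=np.mgrid[0:400,0:640]
    P=np.stack([(u-c["cx"])/c["fx"]*z,(v-c["cy"])/c["fy"]*z,z],-1)
    Rm=cv2.Rodrigues(np.array(c["rvec"],float))[0]
    W=(P-np.array(c["tvec"]).ravel())@Rm
    W[z==0]=np.nan
    return W
E
python3 - <<'E'
from h import *
s=sense(); print(s)
for n in ["scene","top"]:
    c=capture(n); np.savez(f"{n}.npz",W=cloud(c),px=c["pixels"])
    cv2.imwrite(f"pics/{n}0.png",c["pixels"][:,:,::-1])
    print(n,c["fx"],c["cx"],c["cy"],c["rvec"],c["tvec"])
E
```

```text
pics
{'time_s': 0.0, 'joints': array([-1.51439748e+00,  3.13439326e-01,  1.49848592e+00, -1.48429026e-05,
        1.33101495e+00, -2.23382370e-01]), 'dq': array([ 0.00250784, -0.00259498, -0.00142962,  0.00060735, -0.00097518,
        0.00014529]), 'tau': array([-2.80685606e-05, -4.12265289e+01, -2.59740472e+01, -1.53611377e-04,
        4.17015268e-03, -9.85819746e-07]), 'eef_pos': array([ 144.95174335, -504.27165411,  209.12218501]), 'ee_rot': array([-6.72023725e-04,  9.90230784e-01,  1.39436510e-01,  4.90060555e-05]), 'force': array([0.27753041, 0.57901234, 0.22722247]), 'wrist_torque': array([0.00800185, 0.04657956, 0.02525893]), 'grip_force': 0.0, 'grip_width': 1.0048184167287908}
scene 370.9111374016848 322.0686254337615 201.18878680786992 [ 2.33733598  1.14191264 -0.32569881] [-339.75824521 -282.26540973 1292.29984714]
top 389.9482223814751 330.8419918607703 200.0795134814069 [ 2.11084031 -2.13533803  0.15879829] [  12.93695827  575.34380247 1299.58504257]
```

View pics/scene0.png

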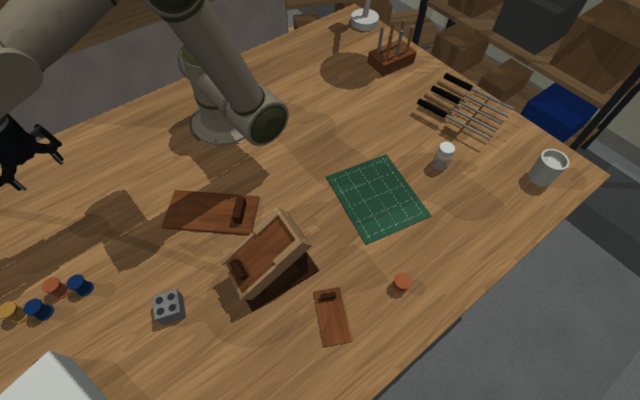

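View pics/top0.png

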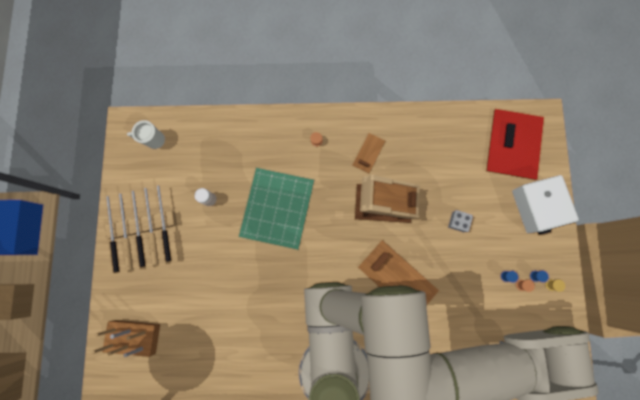

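The scene view shows the box at about (268,255) with its handle at (238,268), and the mat at (378,198). The top view shows the box at (392,198), low end right with the handle at (412,200), and the mat at (277,208). The big lid (398,270) and the small one (370,152) are decoys.

Run:
```python
from h import *
for n,box in [("scene",(215,205,325,310)),("top",(350,170,425,225))]:
    d=np.load(n+".npz");W=d["W"]
    for nm,(u,v) in dict(scene=dict(h=(238,268),mat=(378,198),jar=(446,148),block=(168,306),spool=(402,281)),top=dict(h=(412,200),lid=(390,193),mat=(277,208),jar=(203,196),block=(461,220),spool=(316,138)))[n].items(): print(n,nm,W[v,u].round())
    # mat by green color
    p=d["px"].astype(int); g=(p[...,1]>p[...,0]+15)&(p[...,1]>p[...,2]+5)&(abs(W[...,2])<20)
    M=W[g]; 
    print("mat",cv2.minAreaRect(M[:,:2].astype(np.float32)), np.median(M[:,2]),M.mean(0).round(1))
    u0,v0,u1,v1=box
    im=cv2.resize(d["px"][v0:v1,u0:u1,::-1].astype(np.uint8),None,fx=5,fy=5,interpolation=cv2.INTER_CUBIC)
    cv2.imwrite(f"pics/{n}_crop.png",im)
    B=W[v0:v1,u0:u1].reshape(-1,3); B=B[~np.isnan(B).any(1)&(B[:,2]>90)]
    print("box",len(B),B.min(0),B.max(0), "rect",cv2.minAreaRect(B[:,:2].astype(np.float32)))
    # ransac plane with 30deg tilt
    rng=np.random.default_rng(0);best=0
    for _ in range(3000):
        q=B[rng.choice(len(B),3,False)];m=np.cross(q[1]-q[0],q[2]-q[0])
        if np.linalg.norm(m)<1:continue
        m/=np.linalg.norm(m); m*=np.sign(m[2])
        if abs(np.degrees(np.arccos(m[2]))-30)>4: continue
        i=abs((B-q[0])@m)<2
        if i.sum()>best: best=i.sum();bi=i
    Q=B[bi];c=Q.mean(0);m=np.linalg.svd(Q-c)[2][2];m*=np.sign(m[2])
    print("plane",best,c.round(1),m.round(3),np.degrees(np.arccos(m[2])).round(1),"az",np.degrees(np.arctan2(m[1],m[0])).round(1))
    x=-np.array([m[0],m[1],0]);x/=np.linalg.norm(x);x=x*np.cos(np.pi/6)+np.array([0,0,.5]);
    h=(B-c)@m; print(np.histogram(h,bins=np.arange(-30,40,4)))
    y=np.cross(m,x);H=B[h>17]; print("H",len(H),"x",np.percentile((H-c)@x,[2,50,98]).round(),"y",np.percentile((H-c)@y,[2,50,98]).round(),H.mean(0).round())
    print("Q x",np.percentile((Q-c)@x,[1,99]).round(),"y",np.percentile((Q-c)@y,[1,99]).round())
```

```text
scene h [ 567. -259.  135.]
scene mat [570. 199.   6.]
scene jar [594. 441.  85.]
scene block [ 507. -435.   48.]
scene spool [806.  56.  42.]
mat ((557.809326171875, 203.07260131835938), (220.3555908203125, 261.49249267578125), 77.18692016601562) 2.9462398823893485 [564.8 198.9   3. ]
box 4203 [ 508.11961143 -290.48576744   90.02425179] [632.06090274 -87.66130689 198.22250431] rect ((569.8667602539062, -188.26922607421875), (197.354248046875, 112.95504760742188), 85.68736267089844)
plane 2036 [ 570.1 -197.4  139.1] [-0.041 -0.499  0.866] 30.0 az -94.7
(array([  61,   62,   68,   65,   76,   77,  196, 2048,  500,  497,  128,
         21,   18,   83,   55,    0,    0]), array([-30, -26, -22, -18, -14, -10,  -6,  -2,   2,   6,  10,  14,  18,
        22,  26,  30,  34,  38]))
H 161 x [-69. -60. -53.] y [-24.  -2.  25.] [ 566. -262.  130.]
Q x [-96.  98.] y [-54.  49.]
top h [ 557. -256.  138.]
top lid [ 578. -185.  151.]
top mat [557. 200.   5.]
top jar [590. 441.  80.]
top block [ 500. -434.   54.]
top spool [802.  57.  43.]
mat ((559.3828125, 202.55517578125), (217.50411987304688, 255.94903564453125), 77.02182006835938) 4.446232187991218 [557.2 202.1   4.4]
box 2050 [ 506.17447852 -290.4053404    90.19730432] [629.65075984 -87.76193358 200.9883953 ] rect ((567.7734375, -188.5143585205078), (196.3591766357422, 111.69176483154297), 85.57138061523438)
plane 781 [ 566.5 -195.6  141.3] [-0.042 -0.495  0.868] 29.8 az -94.8
(array([ 28,  36,  32,  39,  35,  46, 195, 781, 325, 216, 111,  18,  14,
        39,  20,   1,   0]), array([-30, -26, -22, -18, -14, -10,  -6,  -2,   2,   6,  10,  14,  18,
        22,  26,  30,  34,  38]))
H 76 x [-72. -60. -53.] y [-24.  -1.  23.] [ 562. -261.  132.]
Q x [-100.   97.] y [-53.  54.]
```

View pics/scene_crop.png

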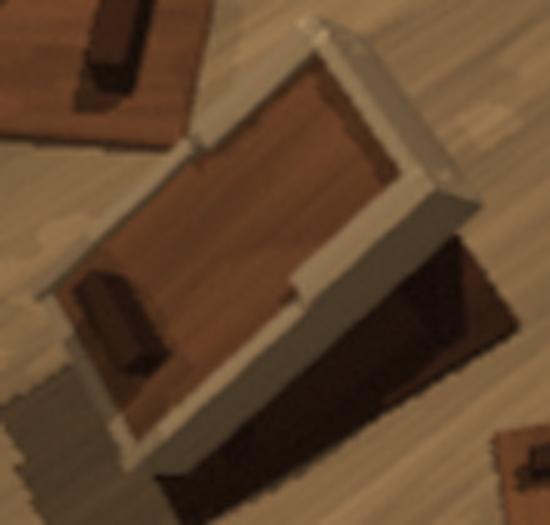

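```bash
cat >> h.py <<'E'
AZ=np.radians(85.4)
def lidR(az,p):  # lid axes, x up the slope
    return R.from_euler('ZY',[az,-p])
FL=R.from_matrix(np.array([[0,-1,0],[-1,0,0],[0,0,-1]]).T) # tool x=-Y, y=-X, z=-Z in lid axes
def toolR(az,p): return lidR(az,p)*FL
def cur():
    s=sense(); q=s["ee_rot"]; return np.array(s["eef_pos"]),R.from_quat(np.r_[q[1:],q[0]]),s
def to(p,Rt):
    p0,R0,s=cur()
    print("t",round(s["time_s"],2),"pos",p0.round(1),"shift m",(R0.inv().apply(np.array(p)-p0)/1000).round(4),"turn u",(np.degrees((R0.inv()*Rt).as_rotvec())/6).round(3),"F",s["force"].round(1),"w",round(s["grip_width"],3))
E
python3 - <<'E'
from h import *
import rig; print([n for n in dir(rig) if n[0]!='_'], getattr(rig,'grip_depth',None))
print(toolR(AZ,np.pi/6).as_matrix().round(3))
to([559.5,-307,207],toolR(AZ,np.pi/6))
print(capture("wrist")["T_tool_cam"])
E
```

```text
['PlanningError', 'capture', 'finish_job', 'grip_depth', 'sense'] 18.700000000000003
[[ 0.997 -0.069  0.04 ]
 [-0.08  -0.863  0.498]
 [-0.    -0.5   -0.866]]
t 0.1 pos [ 145.  -504.3  209.2] shift m [ 0.4529 -0.0752  0.0024] turn u [4.934 0.9   3.359] F [ 0.1 -1.   0.2] w 1.005
[[ 2.56915999e-04 -9.64068062e-01 -2.65655237e-01  6.76026408e+01]
 [ 9.99999952e-01  2.93653306e-04 -9.85705640e-05 -1.48120323e-01]
 [ 1.73039271e-04 -2.65655199e-01  9.64068092e-01 -1.64469856e+02]
 [ 0.00000000e+00  0.00000000e+00  0.00000000e+00  1.00000000e+00]]
```

Request:
servo_tool(commands=[[-1,[0.02,-0.003,0],[0,0,0]],[-1,[0.035,-0.006,0],[0,0,0]],[-1,[0.035,-0.006,0],[0,0,0]],[-1,[0.035,-0.006,0],[0,0,0]],[-1,[0.035,-0.006,0],[0,0,0]],[-1,[0.035,-0.006,0],[0,0,0]],[-1,[0.035,-0.006,0],[0,0,0]],[-1,[0.035,-0.006,0],[0,0,0]],[-1,[0.035,-0.006,0],[0,0,0]],[-1,[0.035,-0.006,0],[0,0,0]]], squeeze=40)

```text
time_s: 0.98
eef_pos: [452.6, -356.1, 209.5]
ee_rot: [-0.0, 0.99, 0.14, -0.0]
force: [0.2, -1.2, -0.9]
grip_width: 1.004
grip_force: 0.0
```

Request:
servo_tool(commands=[[-1,[0.035,-0.006,0.001],[0,0,0]],[-1,[0.035,-0.006,0.001],[0,0,0]],[-1,[0.03,-0.006,0],[0,0,0]],[-1,[0.015,-0.002,0],[0,0,0]],[-1,[0,0,0],[0.8,0.15,0.55]],[-1,[0,0,0],[0.8,0.15,0.55]],[-1,[0,0,0],[0.8,0.15,0.55]],[-1,[0,0,0],[0.8,0.15,0.55]],[-1,[0,0,0],[0.8,0.15,0.55]],[-1,[0,0,0],[0.8,0.15,0.55]]])

```text
time_s: 1.82
eef_pos: [556.3, -306.5, 207.6]
ee_rot: [-0.253, 0.967, -0.037, 0.011]
force: [-1.4, 0.7, 0.0]
grip_width: 0.999
grip_force: 0.0
```

Request:
servo_tool(commands=[[-1,[0,0,0],[0.1,0,0.05]],[-1,[0,0,0],[0,0,0]]])

```text
time_s: 1.98
eef_pos: [555.8, -307.0, 206.5]
ee_rot: [-0.256, 0.966, -0.038, 0.01]
force: [0.4, -0.0, 0.2]
grip_width: 1.002
grip_force: 0.0
```

```bash
cat >> h.py <<'E'
def wcloud(c,p0,R0):
    z=c["z_map"].astype(float); v,u=np.mgrid[0:400,0:640]
    dx,dy=u-c["cx"],v-c["cy"]; r=np.hypot(dx,dy)+1e-9; th=r/c["fx"]
    t=np.tan(th); P=np.stack([dx/r*t*z,dy/r*t*z,z],-1)
    T=np.array(c["T_tool_cam"]); W=R0.apply((P.reshape(-1,3)@T[:3,:3].T)+T[:3,3])+p0
    W=W.reshape(400,640,3); W[(z==0)|(th>1.3)]=np.nan
    return W
E
python3 - <<'E'
from h import *
to([559.5,-307,207],toolR(AZ,np.pi/6))
p0,R0,s=cur(); c=capture("wrist"); W=wcloud(c,p0,R0)
np.savez("w1.npz",W=W,px=c["pixels"]); cv2.imwrite("pics/w1.png",c["pixels"][:,:,::-1])
print(s["joints"].round(2))
E
```

```text
t 1.98 pos [ 555.8 -307.   206.5] shift m [ 0.0037 -0.0006 -0.0003] turn u [0.042 0.001 0.01 ] F [ 0.4 -0.   0.2] w 1.002
[-0.85  0.75  0.91  0.38  1.84  0.84]
```

View pics/w1.png

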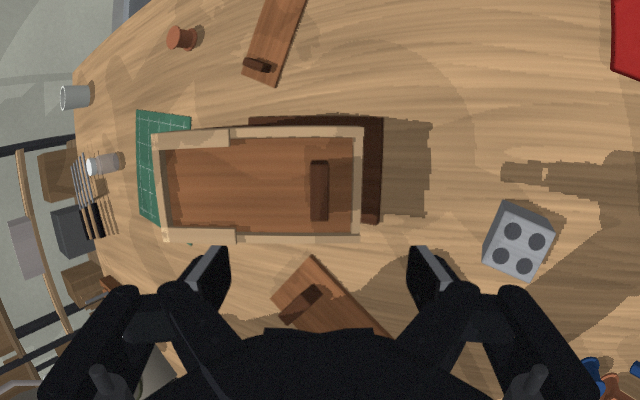

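The wrist view shows the handle bar at (320,190), with its ends at rows 160 and 220, and the lid board from 165 to 352. The fingers are at (210,265) and (430,265).

Run:
```python
from h import *
d=np.load("w1.npz");W=d["W"]
L=lidR(AZ,np.pi/6)
F=W[145:232,185:300].reshape(-1,3);F=F[~np.isnan(F).any(1)];F0=np.median(F,0)
h=(F-F0)@L.apply([0,0,1]);Q=F[abs(h)<5];c=Q.mean(0);m=np.linalg.svd(Q-c,full_matrices=False)[2][2];m*=np.sign(m[2]);print("n",m.round(3),L.apply([0,0,1]).round(3),c.round(1),"tilt",np.degrees(np.arccos(m[2])).round(2),"az",np.degrees(np.arctan2(-m[1],-m[0])).round(2))
g=np.array([563.5,-257,120])
B=W[100:260,130:400].reshape(-1,3);B=B[~np.isnan(B).any(1)]
b=L.inv().apply(B-g)   # lid_grip frame guess
fz=L.inv().apply(c-g)[2];print("face z rel guess",fz,"(expect -13)")
H=b[(b[:,2]>fz+20)&(b[:,2]<fz+32)&(abs(b[:,0])<25)&(abs(b[:,1])<45)];print(len(H),"top z",np.median(H[:,2]),np.percentile(H,[1,99],0).round(1),cv2.minAreaRect(H[:,:2].astype(np.float32)))
# walls tops: z > face+4 : cap tops
C=b[(b[:,2]>fz+6)&(b[:,2]<fz+20)&(b[:,0]>20)];print(np.percentile(C,[1,99],0).round(1),cv2.minAreaRect(C[:,:2].astype(np.float32)))
```

```text
n [-0.04  -0.498  0.866] [-0.04  -0.498  0.866] [ 567.1 -189.4  144.1] tilt 30.0 az 85.42
face z rel guess -12.963420699238775 (expect -13)
1091 top z 12.826079293863671 [[ -9.5 -24.7  10.1]
 [  6.5  25.1  14.6]] ((-1.5672836303710938, 0.32971763610839844), (50.519866943359375, 15.974620819091797), 89.69403076171875)
[[ 79.4 -54.4  -6.5]
 [159.1  54.8  -2.4]] ((119.28329467773438, 0.6103782653808594), (110.93338775634766, 81.15316772460938), 89.88872528076172)
```

Run:
```python
from h import *
L=lidR(AZ,np.pi/6); g=np.array([563.5,-257,120])+L.apply([-1.5,.3,0]); print(g)
to(g+L.apply([0,0,-10.5]),toolR(AZ,np.pi/6))
```

```text
[ 563.09678488 -258.27079407  119.25      ]
t 2.03 pos [ 556.2 -306.4  207.3] shift m [0.003  0.0014 0.111 ] turn u [ 0.057 -0.001  0.029] F [ 0.3  0.7 -0.7] w 0.998
```

Request:
servo_tool(commands=[[-1,[0.0032,0.0005,0.015],[0.05,0,0.02]],[-1,[0,0,0.02],[0,0,0]],[-1,[0,0,0.02],[0,0,0]],[-1,[0,0,0.02],[0,0,0]],[-1,[0,0,0.015],[0,0,0]],[-1,[0,0,0.01],[0,0,0]],[-1,[0,0,0.006],[0,0,0]],[-1,[0,0,0.0045],[0,0,0]],[-1,[0,0,0],[0,0,0]],[-1,[0,0,0],[0,0,0]]])

```text
time_s: 2.87
eef_pos: [564.1, -252.2, 112.4]
ee_rot: [-0.259, 0.965, -0.039, 0.011]
force: [0.7, 0.3, -0.6]
grip_width: 1.003
grip_force: 0.0
```

Request:
servo_tool(commands=[[0,[0,0,0],[0,0,0]],[0.3,[0,0,0],[0,0,0]],[0.5,[0,0,0],[0,0,0]],[0.5,[0,0,0],[0,0,0]]])

```text
time_s: 3.2
eef_pos: [563.9, -252.2, 111.9]
ee_rot: [-0.259, 0.965, -0.039, 0.011]
force: [-0.5, -0.0, -0.1]
grip_width: 0.456
grip_force: 0.0
```

Run:
```python
from h import *
L=lidR(AZ,np.pi/6); g=np.array([563.1,-258.3,119.25])
to(g+L.apply([0,0,-10.5]),toolR(AZ,np.pi/6))
c=capture("wrist"); cv2.imwrite("pics/w2.png",c["pixels"][100:,100:540,::-1])
```

```text
t 3.2 pos [ 563.9 -252.2  111.9] shift m [-0.0003  0.0017  0.0011] turn u [-0.006 -0.012 -0.003] F [-0.5 -0.  -0.1] w 0.456
```

View pics/w2.png

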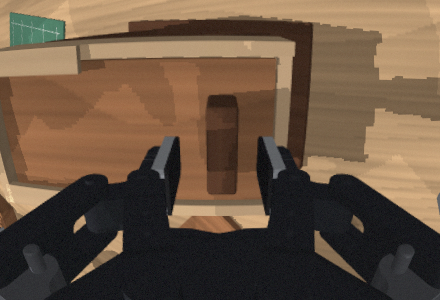

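The crop shows the handle at (222,145), between pads at (175,175) and (263,175). It sits about 1.5 mm towards the low end of centre, so I shift and close.

Request:
servo_tool(commands=[[0.5,[0,0.0015,0.0005],[0,0,0]],[0.65,[0,0,0],[0,0,0]],[0.75,[0,0,0],[0,0,0]],[0.85,[0,0,0],[0,0,0]],[1,[0,0,0],[0,0,0]],[1,[0,0,0],[0,0,0]],[1,[0,0,0],[0,0,0]],[1,[0,0,0],[0,0,0]],[1,[0,0,0],[0,0,0]]], squeeze=40)

```text
time_s: 4.0
eef_pos: [563.8, -253.1, 110.6]
ee_rot: [-0.259, 0.965, -0.039, 0.011]
force: [-0.7, -3.4, 0.7]
grip_width: 0.155
grip_force: 39.2
```

Run:
```python
from h import *
L=lidR(AZ,np.pi/6); g=np.array([563.1,-258.3,119.25])
to(g+L.apply([0,0,-10.5]),toolR(AZ,np.pi/6)); s=sense(); print(s["grip_force"],s["wrist_torque"])
# turn by 0.042 about heel: displacement of tcp in tool frame
p0,R0,_=cur()
heel=g+L.apply([150,0,-19]); a=0.042
r=L.inv().apply(p0-heel); print("tcp rel heel, lid axes",r.round(1))
# raising low end: rotate about lid y by +a (x->-z for +; low end -x rises -> +)
d=R.from_rotvec([0,a,0]).apply(r)-r; print("lid d",d.round(2),"tool shift", FL.inv().apply(d).round(2),"tool turn u",(np.degrees(FL.inv().apply([0,a,0]))/6).round(3))
```

```text
t 4.0 pos [ 563.8 -253.1  110.6] shift m [-0.0003  0.0002  0.0004] turn u [-0.005 -0.01  -0.003] F [-0.7 -3.4  0.7] w 0.155
39.17575478553772 [-0.65185873  0.05485287  0.06138627]
tcp rel heel, lid axes [-149.8   -0.3    8.9]
lid d [0.51 0.   6.28] tool shift [ 0.   -0.51 -6.28] tool turn u [-0.401  0.     0.   ]
```

Request:
servo_tool(commands=[[1,[0,0,-0.0008],[-0.05,0,0]],[1,[0,0,-0.0008],[-0.05,0,0]],[1,[0,0,-0.0008],[-0.05,0,0]],[1,[0,0,-0.0008],[-0.05,0,0]],[1,[0,0,-0.0008],[-0.05,0,0]],[1,[0,0,-0.0008],[-0.05,0,0]],[1,[0,0,-0.0008],[-0.05,0,0]],[1,[0,0,-0.0008],[-0.05,0,0]],[1,[0,0,0],[0,0,0]],[1,[0,0,0],[0,0,0]]])

```text
time_s: 4.83
eef_pos: [563.6, -256.0, 116.3]
ee_rot: [-0.239, 0.97, -0.039, 0.01]
force: [-0.3, -0.1, -0.1]
grip_width: 0.155
grip_force: 39.0
```

Run:
```python
from h import *
L=lidR(AZ,np.pi/6); g=np.array([563.1,-258.3,119.25])
p0,R0,s=cur(); print("tcp lid axes",L.inv().apply(p0-g).round(2),"turn",(L.inv()*R0*FL.inv()).as_rotvec().round(4),"F lid",L.inv().apply(s["force"]).round(1),"T",L.inv().apply(s["wrist_torque"]).round(2),s["grip_force"],s["grip_width"])
c=capture("wrist"); cv2.imwrite("pics/w3.png",c["pixels"][100:,100:540,::-1])
```

```text
tcp lid axes [ 0.49 -0.3  -3.73] turn [-0.001   0.0411 -0.0002] F lid [-0.2  0.3 -0. ] T [-0.01  0.25 -0.05] 38.99455368518829 0.15528448869199732
```

View pics/w3.png

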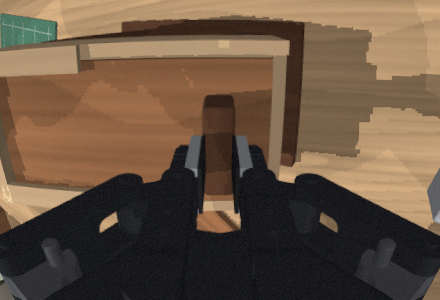

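The crop shows the handle gripped at (218,150) and the lid's low edge raised above the lip. Turn is 0.041 and forces are about zero. Now sliding down the slope.

Request:
servo_tool(commands=[[1,[0,0.002,0.0],[0,0,0]],[1,[0,0.003,0.0001],[0,0,0]],[1,[0,0.003,0.0001],[0,0,0]],[1,[0,0.003,0.0001],[0,0,0]],[1,[0,0.003,0.0001],[0,0,0]],[1,[0,0.003,0.0001],[0,0,0]],[1,[0,0.003,0.0001],[0,0,0]],[1,[0,0,0],[0,0,0]]])

```text
time_s: 5.55
eef_pos: [562.0, -274.0, 105.9]
ee_rot: [-0.239, 0.97, -0.04, 0.01]
force: [-0.1, -0.1, -0.1]
grip_width: 0.155
grip_force: 39.0
```

```bash
cat >> h.py <<'E'
def rep():
    L=lidR(AZ,np.pi/6); g=np.array([563.1,-258.3,119.25])
    p0,R0,s=cur(); t=(L.inv()*R0*FL.inv()); q=L.inv().apply(p0-g); heel=q+t.apply([150,0,-8.9])
    print("t",s["time_s"],"tcp",q.round(2),"heel",(heel-[150,0,-19]).round(2),"turn",t.as_rotvec().round(4),"F lid",L.inv().apply(s["force"]).round(1),"T",L.inv().apply(s["wrist_torque"]).round(2),s["grip_force"].round(1),s["grip_width"])
E
python3 -c "
from h import *
rep()"
```

```text
Traceback (most recent call last):
  File "h.py", line 31, in rep
    print("t",s["time_s"],"tcp",q.round(2),"heel",(heel-[150,0,-19]).round(2),"turn",t.as_rotvec().round(4),"F lid",L.inv().apply(s["force"]).round(1),"T",L.inv().apply(s["wrist_torque"]).round(2),s["grip_force"].round(1),s["grip_width"])
                                                                                                                                                                                                     ^^^^^^^^^^^^^^^^^^^^^
AttributeError: 'float' object has no attribute 'round'
```

```bash
sed -i 's/s\["grip_force"\].round(1)/s["grip_force"]/' h.py; python3 -c "
from h import *
rep()"
```

```text
t 5.55 tcp [-20.28  -0.13  -3.68] heel [-20.77  -0.28   0.3 ] turn [-0.0008  0.0409 -0.0009] F lid [-0.2  0.1 -0.1] T [-0.01  0.36 -0.01] 39.022130370140076 0.15471220858951779
```

Request:
servo_tool(commands=[[1,[0,0.003,0.0],[0,0,0]],[1,[0,0.004,-0.0001],[0,0,0]],[1,[0,0.004,-0.0001],[0,0,0]],[1,[0,0.004,-0.0001],[0,0,0]],[1,[0,0.004,-0.0001],[0,0,0]],[1,[0,0.004,-0.0001],[0,0,0]],[1,[0,0.004,-0.0001],[0,0,0]],[1,[0,0.003,0],[0,0,0]],[1,[0,0,0],[0,0,0]]])

```text
time_s: 6.3
eef_pos: [559.8, -300.7, 92.5]
ee_rot: [-0.239, 0.97, -0.04, 0.01]
force: [-0.2, 0.1, -1.4]
grip_width: 0.154
grip_force: 39.0
```

```bash
python3 -c "
from h import *
rep()"
```

```text
t 6.3 tcp [-50.24  -0.09  -1.88] heel [-50.73  -0.25   2.11] turn [-0.0008  0.0408 -0.001 ] F lid [-0.7  0.2 -1.3] T [ 0.    0.32 -0.  ] 39.0047874301672 0.15385363713020486
```

Request:
servo_tool(commands=[[1,[0,0.004,0.0001],[0,0,0]],[1,[0,0.004,0.0002],[0,0,0]],[1,[0,0.004,0.0001],[0,0,0]],[1,[0,0.004,0.0002],[0,0,0]],[1,[0,0.004,0.0001],[0,0,0]],[1,[0,0.004,0.0002],[0,0,0]],[1,[0,0.004,0.0001],[0,0,0]],[1,[0,0.004,0],[0,0,0]],[1,[0,0,0],[0,0,0]]])

```text
time_s: 7.05
eef_pos: [557.5, -328.6, 76.7]
ee_rot: [-0.239, 0.97, -0.04, 0.01]
force: [-0.6, -0.6, -1.8]
grip_width: 0.153
grip_force: 39.0
```

Run:
```python
from h import *
rep(); p0,R0,s=cur()
W=None
c=capture("scene"); cv2.imwrite("pics/s2.png",cv2.resize(c["pixels"][180:330,140:360,::-1],None,fx=3,fy=3))
```

```text
t 7.05 tcp [-8.237e+01 -6.000e-02 -1.620e+00] heel [-82.86  -0.22   2.38] turn [-0.0008  0.0407 -0.001 ] F lid [-1.5  0.5 -1.2] T [-0.03  0.33 -0.  ] 38.997797230258584 0.15336433639931582
```

View pics/s2.png

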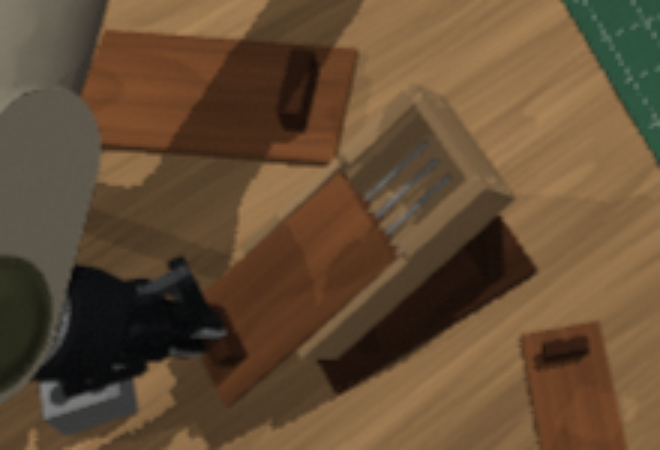

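The picture shows the lid drawn out past the cap ends, its upper edge running (345,175)–(395,265), with the gravers visible. Next: slide a little more, lift square off the box, then straight up.

Request:
servo_tool(commands=[[1,[0,0.004,0.0],[0,0,0]],[1,[0,0.004,0.0],[0,0,0]],[1,[0,0.002,-0.002],[0,0,0]],[1,[0,0,-0.005],[0,0,0]],[1,[0,0,-0.01],[0,0,0]],[1,[0,0,-0.015],[0,0,0]],[1,[0,-0.008,-0.018],[0,0,0]],[1,[0,-0.012,-0.023],[0,0,0]],[1,[0,-0.012,-0.023],[0,0,0]],[1,[0,-0.012,-0.023],[0,0,0]]])

```text
time_s: 7.93
eef_pos: [555.5, -353.3, 200.8]
ee_rot: [-0.238, 0.97, -0.039, 0.01]
force: [0.2, -0.1, -0.5]
grip_width: 0.157
grip_force: 39.1
```

Request:
servo_tool(commands=[[1,[0,-0.012,-0.023],[0,0,0]],[1,[0,-0.012,-0.023],[0,0,0]],[1,[0,-0.012,-0.023],[0,0,0]],[1,[0,-0.006,-0.012],[0,0,0]],[1,[0,0,0],[-0.3,0,0]],[1,[0,0,0],[-0.6,0,0]],[1,[0,0,0],[-0.6,0,0]],[1,[0,0,0],[-0.6,0,0]],[1,[0,0,0],[-0.6,0,0]],[1,[0,0,0],[-0.6,0,0]]])

```text
time_s: 8.77
eef_pos: [555.4, -353.6, 291.2]
ee_rot: [-0.066, 0.997, -0.04, 0.004]
force: [0.0, -0.5, -1.1]
grip_width: 0.158
grip_force: 39.1
```

Request:
servo_tool(commands=[[1,[0,0,0],[-0.6,0,0]],[1,[0,0,0],[-0.5,0,0]],[1,[0,0,0],[-0.2,0,0]],[1,[0,0,0],[0,0,0]],[1,[0,0,0],[0,0,0]]])

```text
time_s: 9.18
eef_pos: [555.5, -353.4, 290.1]
ee_rot: [-0.001, 0.999, -0.041, 0.0]
force: [-0.8, -0.7, -0.9]
grip_width: 0.152
grip_force: 39.1
```

Run:
```python
from h import *
rep(); a=np.radians(77.1)
mid=np.array([558.5,203]); g=mid-60*np.array([np.cos(a),np.sin(a)])
to([*g,250],toolR(a,0)); p0,R0,s=cur(); print(s["joints"].round(2),R0.as_matrix().round(3))
```

```text
t 9.1833 tcp [ 2.820e+00 -4.000e-02  1.957e+02] heel [-21.57  -0.18 132.24] turn [-0.0011  0.5217 -0.0006] F lid [-1.1  0.8 -0.4] T [-0.04  0.06  0.03] 39.1116838529706 0.1524390517036567
t 9.18 pos [ 555.5 -353.4  290.1] shift m [-0.0507 -0.4954  0.041 ] turn u [-0.019 -0.007  1.375] F [-0.8 -0.7 -0.9] w 0.152
[-0.75  0.6   0.86  0.    1.68  0.91] [[ 0.997 -0.081  0.001]
 [-0.081 -0.997  0.002]
 [ 0.001 -0.002 -1.   ]]
```

Request:
servo_tool(commands=[[1,[-0.001,-0.015,0],[0,0,0]],[1,[-0.003,-0.03,0],[0,0,0]],[1,[-0.003,-0.03,0],[0,0,0]],[1,[-0.003,-0.03,0],[0,0,0]],[1,[-0.003,-0.03,0],[0,0,0]],[1,[-0.003,-0.03,0],[0,0,0]],[1,[-0.003,-0.03,0],[0,0,0]],[1,[-0.003,-0.03,0],[0,0,0]],[1,[-0.003,-0.03,0],[0,0,0]],[1,[-0.003,-0.03,0],[0,0,0]]])

```text
time_s: 10.02
eef_pos: [550.6, -66.3, 290.0]
ee_rot: [-0.001, 0.999, -0.041, -0.0]
force: [0.8, -0.1, -1.4]
grip_width: 0.157
grip_force: 39.1
```

Request:
servo_tool(commands=[[1,[-0.003,-0.03,0],[0,0,0]],[1,[-0.003,-0.03,0],[0,0,0]],[1,[-0.003,-0.03,0],[0,0,0]],[1,[-0.003,-0.03,0],[0,0,0]],[1,[-0.003,-0.03,0],[0,0,0]],[1,[-0.003,-0.03,0],[0,0,0]],[1,[-0.003,-0.02,0],[0,0,0]],[1,[-0.002,-0.01,0],[0,0,0.4]],[1,[0,0,0],[0,0,0.6]],[1,[0,0,0],[0,0,0.38]]])

```text
time_s: 10.85
eef_pos: [545.0, 144.4, 290.0]
ee_rot: [-0.001, 0.993, -0.114, -0.0]
force: [0.1, -1.2, -1.6]
grip_width: 0.154
grip_force: 39.2
```

Request:
servo_tool(commands=[[1,[0,0,0.02],[0,0,0]],[1,[0,0,0.03],[0,0,0]],[1,[0,0,0.03],[0,0,0]],[1,[0,0,0.03],[0,0,0]],[1,[0,0,0.03],[0,0,0]],[1,[0,0,0.03],[0,0,0]],[1,[0,0,0.02],[0,0,0]],[1,[0,0,0],[0,0,0]],[1,[0,0,0],[0,0,0]]])

```text
time_s: 11.6
eef_pos: [545.1, 143.8, 100.0]
ee_rot: [-0.001, 0.994, -0.113, -0.001]
force: [0.0, 0.3, 0.1]
grip_width: 0.157
grip_force: 39.2
```

Run:
```python
from h import *
a=np.radians(77.1)
mid=np.array([558.5,203]); g=mid-60*np.array([np.cos(a),np.sin(a)])
to([*g,11],toolR(a,0)); p0,R0,s=cur()
for n in ["scene","top"]:
    c=capture(n); W=cloud(c); b=toolR(a,0)*FL.inv(); D=b.inv().apply((W.reshape(-1,3)-p0))
    k=(D[:,0]>15)&(D[:,0]<155)&(abs(D[:,1])<50)&(abs(D[:,2])<25)
    Q=D[k]; A=np.c_[Q[:,:2],np.ones(len(Q))]
    if len(Q)>30: 
        r=np.linalg.lstsq(A,Q[:,2],rcond=None)[0]; print(n,len(Q),"slopes",r.round(4),"res",np.std(A@r-Q[:,2]), np.percentile(Q,[1,99],0).round(1))
    cv2.imwrite(f"pics/{n}3.png",cv2.resize(c["pixels"][130:280,200:420,::-1] if n=="top" else c["pixels"][100:250,280:500,::-1],None,fx=3,fy=3))
```

```text
t 11.6 pos [545.1 143.8 100. ] shift m [-0.     -0.0006  0.089 ] turn u [-0.009  0.013 -0.015] F [0.  0.3 0.1] w 0.157
scene 1080 slopes [-0.0137  0.0082 -3.0587] res 1.7072915561361108 [[ 19.1 -46.4  -9.5]
 [149.5  41.5  -0.5]]
top 82 slopes [-0.0107  0.019  -1.2999] res 2.3345342008863943 [[ 50.8 -13.9  -7.5]
 [150.3  44.9   3.1]]
```

View pics/scene3.png

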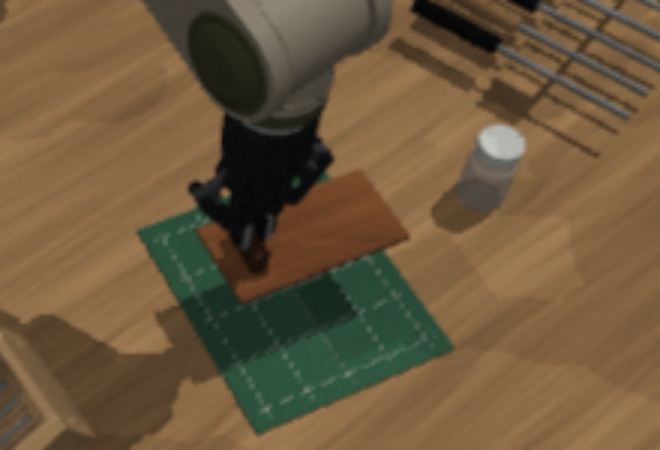

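The picture shows the lid held level above the mat, handle at (255,255) and far edge at (385,205). The mat corners are at (140,230), (450,345) and (260,430). Lowering.

Request:
servo_tool(commands=[[1,[0,0,0.01],[0.04,0,0]],[1,[0,0,0.015],[0.04,0,0]],[1,[0,0,0.015],[0,0,0]],[1,[0,0,0.015],[0,0,0]],[1,[0,0,0.012],[0,0,0]],[1,[0,0,0.008],[0,0,0]],[1,[0,0,0.005],[0,0,0]],[1,[0,0,0.002],[0,0,0]],[1,[0,0,0],[0,0,0]],[1,[0,0,0],[0,0,0]]])

```text
time_s: 12.53
eef_pos: [545.5, 144.9, 18.7]
ee_rot: [-0.005, 0.994, -0.113, 0.001]
force: [0.1, -0.1, -1.8]
grip_width: 0.152
grip_force: 39.2
```

Request:
servo_tool(commands=[[1,[0,0,0.001],[0,0,0]],[1,[0,0,0.001],[0,0,0]],[1,[0,0,0.001],[0,0,0]],[1,[0,0,0.001],[0,0,0]],[1,[0,0,0],[0,0,0]],[1,[0,0,0],[0,0,0]]])

```text
time_s: 13.03
eef_pos: [545.0, 144.9, 14.0]
ee_rot: [-0.005, 0.994, -0.112, 0.001]
force: [0.8, -0.5, -1.3]
grip_width: 0.153
grip_force: 39.2
```

Request:
servo_tool(commands=[[1,[0,0,0.0005],[0,0,0]],[1,[0,0,0.0005],[0,0,0]],[1,[0,0,0],[0,0,0]],[1,[0,0,0],[0,0,0]]])

```text
time_s: 13.37
eef_pos: [545.1, 144.9, 13.1]
ee_rot: [-0.005, 0.994, -0.112, 0.001]
force: [-0.1, 1.5, -0.3]
grip_width: 0.15
grip_force: 39.2
```

Request:
servo_tool(commands=[[1,[0,0,0.0005],[0,0,0]],[1,[0,0,0.0005],[0,0,0]],[1,[0,0,0],[0,0,0]],[1,[0,0,0],[0,0,0]]])

```text
time_s: 13.7
eef_pos: [545.1, 144.9, 12.1]
ee_rot: [-0.005, 0.994, -0.113, 0.001]
force: [0.7, -0.2, -0.3]
grip_width: 0.157
grip_force: 39.3
```

```bash
python3 -c "
from h import *
s=sense();print(s['force'],s['wrist_torque'],s['eef_pos'])"
```

```text
[ 0.73810705 -0.20172942 -0.33885042] [-0.0518072  -0.03632852  0.03796594] [545.05690397 144.91907268  12.07382907]
```

Request:
servo_tool(commands=[[1,[0,0,0.0005],[0,0,0]],[1,[0,0,0],[0,0,0]],[1,[0,0,0],[0,0,0]]])

```text
time_s: 13.95
eef_pos: [545.1, 145.0, 12.0]
ee_rot: [-0.005, 0.994, -0.112, 0.001]
force: [-2.6, -0.4, 4.9]
grip_width: 0.158
grip_force: 40.5
```

Request:
servo_tool(commands=[[1,[0,0,0.0005],[0,0,0]],[1,[0,0,0],[0,0,0]],[1,[0,0,0],[0,0,0]]])

```text
time_s: 14.2
eef_pos: [545.1, 144.9, 11.9]
ee_rot: [-0.005, 0.994, -0.112, 0.001]
force: [-3.6, 0.2, 9.2]
grip_width: 0.153
grip_force: 41.5
```

```bash
python3 -c "
from h import *
s=sense();print(s['force'],s['wrist_torque'],s['eef_pos'])"
```

```text
[-3.59021017  0.22078117  9.15057449] [-0.17359645  0.76078217 -0.04362315] [545.13849261 144.93822974  11.90160962]
```

Request:
servo_tool(commands=[[1,[0,0,-0.0005],[0,0,0]],[0.65,[0,0,0],[0,0,0]],[0.6,[0,0,0],[0,0,0]],[0.5,[0,0,0],[0,0,0]],[0.3,[0,0,0],[0,0,0]],[0.1,[0,0,0],[0,0,0]],[0.1,[0,0,0],[0,0,0]],[0.1,[0,0,0],[0,0,0]]], squeeze=20)

```text
time_s: 14.87
eef_pos: [545.1, 144.9, 11.5]
ee_rot: [-0.005, 0.994, -0.112, 0.001]
force: [0.9, -0.1, 1.0]
grip_width: 0.454
grip_force: 0.0
```

Request:
servo_tool(commands=[[0.1,[0,0,-0.005],[0,0,0]],[0.1,[0,0,-0.01],[0,0,0]],[0.1,[0,0,-0.02],[0,0,0]],[0.1,[0,0,-0.03],[0,0,0]],[0.1,[0,0,-0.03],[0,0,0]],[0.1,[0,0,-0.03],[0,0,0]],[0.1,[0,0.02,-0.03],[0,0,0]],[0.1,[0,0.03,-0.02],[0,0,0]],[0.1,[0,0,0],[0,0,0]],[0.1,[0,0,0],[0,0,0]]])

```text
time_s: 15.7
eef_pos: [533.8, 93.8, 188.0]
ee_rot: [-0.005, 0.994, -0.113, 0.002]
force: [-0.9, -0.6, -0.2]
grip_width: 0.448
grip_force: 0.0
```

Run:
```python
from h import *
s=sense();print(s["eef_pos"],s["grip_width"])
for n in ["scene","top"]:
    c=capture(n); W=cloud(c); p=c["pixels"].astype(int)
    a=np.radians(77.1); b=lidR(a,0); D=b.inv().apply(W.reshape(-1,3)-[558.5,203,3])
    px=p.reshape(-1,3); k=(px[:,0]>px[:,1]+15)&(abs(D[:,0])<130)&(abs(D[:,1])<100)&(D[:,2]>-5)&(D[:,2]<14)
    Q=D[k]; A=np.c_[Q[:,:2],np.ones(len(Q))]; print(n,len(Q),cv2.minAreaRect(Q[:,:2].astype(np.float32)),"slope",np.linalg.lstsq(A,Q[:,2],rcond=None)[0].round(4))
    if n=="scene": cv2.imwrite("pics/fin.png",cv2.resize(c["pixels"][100:,:520,::-1],(780,450)))
```

```text
[533.79024924  93.767872   188.02213654] 0.4480600806579894
scene 1923 ((0.010162353515625, 0.18732452392578125), (199.7168731689453, 259.839599609375), 89.93524932861328) slope [6.5000e-03 6.0000e-04 3.3673e+00]
top 613 ((20.30529022216797, -0.4742431640625), (219.00828552246094, 198.3036651611328), 0.08424625545740128) slope [-4.7100e-02 -4.1000e-03  7.2048e+00]
```

View pics/fin.png

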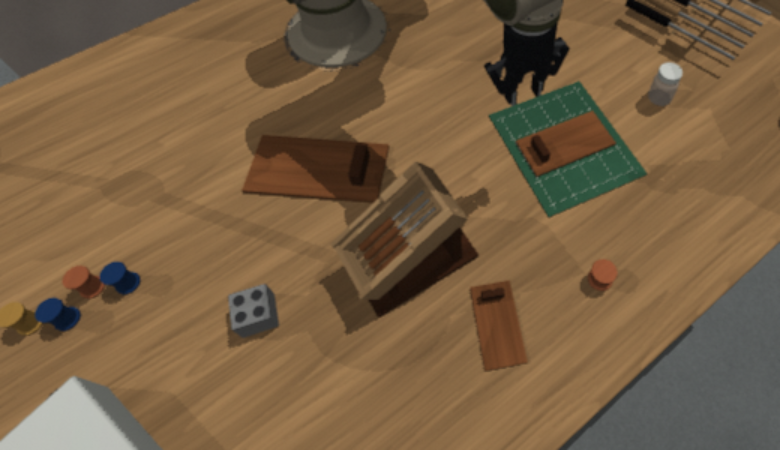

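The lid lies flat in the middle of the mat at (568,142), handle up at (540,148). The jar, block and spool are untouched and the gripper is clear, so I'm handing in.

```bash
python3 -c "
from rig import *
print(finish_job())"
```

```text
the job is handed in; nothing more can be done
None
```

The box is open: the lid was raised over the lip, drawn out down its grooves with almost no resistance, laid flat and handle up in the middle of the mat, and let go; the jar, block and spool were not touched, and the job was handed in at about 16 s of the 58 s allowed.

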